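Pack the scanner's accessories into their foam nests

ROBOT

A 6-joint arm with a two-finger parallel gripper is mounted at the origin on a cart in front of the work surface, level with it; the furniture and walls round the work are solid. World frame = base frame: x ahead of the robot, y to its left, z up, the work surface at z = 0. Lengths are in m, angles in rad, forces in N, time in s.
With the tool pointing down it reaches from about 0.4 to 0.925 m from the base axis. Payload 3.4 kg.
Tool frame: the origin (TCP) lies between the finger pads; the fingertips stand 11 mm ahead of it and the grasp point (between the pads) lies 8 mm behind it; z points along the fingers, y is the line along which they close (so a half turn about z gives the same grasp; the last joint's range is limited). The gripper opens to 85 mm and grips with 20 to 120 N. Pads are 22 mm wide; open, the fingers measure 114 mm over their backs; the gripper's body (76 mm by 85 mm) begins 54 mm behind the grasp point. The pads swing forward as they close: fully open they stand 13 mm farther back than shut.
Start: joints at [-1.26, 0.307, 1.506, -0, 1.328, -0.073], TCP at [0.216, -0.533, 0.242] pointing down, gripper open.
Joint ranges: [-3.12, 3.12], [-1.05, 2.28], [0.14, 2.33], [-1.42, 4.57], [0.1, 2.73], [-2.68, 2.68]. Speed limits (rad/s): [2.57, 2.57, 3.14, 3.14, 3.14, 3.14].

INTERFACE

Orientations are given as [roll, pitch, yaw] about the fixed x, y, z axes, in that order (R = Rz(yaw) Ry(pitch) Rx(roll)).
In Python, from workcell import sense, snapshot, finish_job gives the robot as it stands.
- The arm moves only by the tool step_arm, never from a script. Its argument "moves" is a list of rows, each a list of 5 numbers: the shift along the tool's x, y, z in mm, then the turn about the tool's z in degrees, then the opening in per cent of the stroke, from 0 (shut) to 100 (fully open). A call has 1 to 20 rows; each row is the pose to reach, as a shift and turn from the pose commanded when the call began, along the tool's axes at that moment; what a row does not reach only later rows make up. A row lasts 1/8 s, in which the tool goes at most 62.5 mm and 10.7 degrees, less where a joint would pass 70% of its speed; a pose out of reach is approached as far as the arm can. A call with a gripper value outside its range is refused whole. The fingers move at their own pace and stop on an object; "grip_force" is the grip in N (left out, the last holds). Time passes only in rows, so rows that repeat a pose let the fingers close. It gives the time, the measured TCP pose, the force, the opening and the grip force at its end, in the units of the state.
- sense(): the state, without advancing time (a new reading comes with each control period).
- snapshot(name): name is "scene" or "top"; returns a dict with "frame" (420x560x3 uint8, red, green, blue), "z_map" (420x560 float32, m along the optical axis (not along the pixel's ray), 0 where there is no reading), "fx", "fy", "cx", "cy" (pixels), "R" (3x3) and "t" (3): a world point X has camera coordinates R X + t. Camera axes: x right, y down, z forward; pixel columns grow to the right and rows downward; lengths in m; the calibration is good to about 2 mm. A picture is of the moment at which its call begins.
- finish_job(): hands the job in; it is judged then, once.
The state is a dict: "time": time; "qpos": joint angles; "qd": joint speeds; "tau": joint torques, N m; "eef_pos": TCP position; "eef_rot": TCP orientation; "contact_force": force on the tool from outside, world axes, zero at the start; "torque": the same for the moment, N m; "gripper_width": finger opening in m; "grasp_force": force on a finger pad.
Only numpy, scipy, OpenCV 4.12 (cv2) and the standard library are available. Lean on these libraries where they do the work, as an engineer would, in place of code of your own. Each camera call takes 0.05 s, during which the arm holds its last target. There are 200 camera calls.

TASK

The scanning session is over: put the five scanner accessories away in the grey tray's foam inserts, each in the cut-out made for it - the ball bar in the two cups, the scale bar in the long groove, the loupe in the small deep round pocket, the lens cap in the shallow plain round pocket, and the roll of target stickers over the stub in the last one. Each must lie fully home on the floor of its cut-out, the right way up, with all five in place at the end.

Things in the scene. Friction and masses are not known exactly. Their poses are not given: they have to be found in the camera images.
- ball_bar: Calibration ball bar: two white 32 mm balls, 170 mm apart, joined by a black rod 10 mm thick, each ball on a round black foot 28 mm across and 11 mm high. 32 x 202 x 48 mm, 0.15 to 0.3 kg. Origin: centre of its underside; z up, y along the rod. The rod's axis is 32 mm above the underside and free for 130 mm between the balls: take it there, across x.
- scale_bar: Photo scale bar: flat black and white chequered strip, 22 x 200 x 8 mm, 25 to 50 g. Origin: centre of its underside; z up, y along its length, x across its width.
- loupe: Standing loupe: black cylinder with a pale upper rim, 42 mm across and 36 mm tall (hold it below the rim, in its lower 30 mm, where it measures 40 mm), 40 to 85 g. Origin: centre of its underside; z up.
- lens_cap: Black flat lens cap: disc 54 mm across, 10 mm thick, 13 to 25 g. Origin: centre of its underside; z up.
- target_roll: Roll of white reference-target stickers, lying flat: ring 58 mm across outside, core hole about 25 mm across, 22 mm high, 35 to 70 g. Origin: centre of its underside, on the core's axis; z up.
- nest_ball: Charcoal foam insert 70 x 240 mm for the ball bar: two round cups 42 mm across at y = +85 and -85 mm, and between them a finger well, 64 mm in x, 60 mm in y. Fixed. Origin: centre of its underside, 4 mm above the desk; z up; foam top 36 mm above the origin; pale floor 14 mm above it in cups and well. The feet stand on that floor; the rod then lies above the foam.
- nest_scale: Charcoal foam insert 70 x 240 mm for the scale bar: a straight groove 34 mm wide (x) and 212 mm long (y), widened in the middle by a finger notch 64 mm in x and 60 mm in y. Fixed. Origin: centre of its underside, 4 mm above the desk; z up; foam top 36 mm above the origin; pale floor 28 mm above it (8 mm deep) throughout.
- nest_loupe: Charcoal foam insert 108 (x) x 80 (y) mm for the loupe: the smallest and deepest of the three round pockets, 54 mm across, with a finger notch on either side along x (32 mm wide, reaching to x = +-51 mm). Fixed. Origin: centre of its underside, 4 mm above the desk; z up; foam top 36 mm above the origin; pale floor 18 mm above it (18 mm deep), also in the notches.
- nest_cap: Charcoal foam insert 108 (x) x 80 (y) mm for the lens cap: plain round pocket 66 mm across, the shallowest, with a finger notch on either side along x (32 mm wide, reaching to x = +-51 mm). Fixed. Origin: centre of its underside, 4 mm above the desk; z up; foam top 36 mm above the origin; pale floor 28 mm above it (8 mm deep), also in the notches.
- nest_roll: Charcoal foam insert 108 (x) x 80 (y) mm for the roll: round pocket 70 mm across with a foam stub 12 mm thick standing in its middle, flush with the foam top, which enters the roll's core; a finger notch on either side along x (32 mm wide, reaching to x = +-51 mm). Fixed. Origin: centre of its underside, 4 mm above the desk; z up; foam top 36 mm above the origin; pale floor 24 mm above it (12 mm deep), also in the notches.
There are look-alikes about, which are no part of the job. Leave any blue or purple look-alike of the lens_cap alone.

How it is judged:
At the end, for the whole second after the job is handed in: Each of the five lies in its own nest: origin within 12 mm of the nest origin in plan, underside at most 3 mm above that cut-out's floor, upright within 0.08 rad, at rest (under 0.02 m/s); the two bars lie along their nests within 0.1 rad, either way round (horizontal distance between ball_bar and nest_ball below 0.012 m and z of ball_bar in the frame of nest_ball below 0.017 m and angle between each of ball_bar, scale_bar, loupe, lens_cap, target_roll's own z axis and vertical below 0.08 rad and linear speed of each of ball_bar, scale_bar, loupe, lens_cap, target_roll below 0.02 m/s and angle between the y axis of ball_bar and the y axis of nest_ball, either way round below 0.1 rad and horizontal distance between scale_bar and nest_scale below 0.012 m and z of scale_bar in the frame of nest_scale below 0.031 m and angle between the y axis of scale_bar and the y axis of nest_scale, either way round below 0.1 rad and horizontal distance between loupe and nest_loupe below 0.012 m and z of loupe in the frame of nest_loupe below 0.021 m and horizontal distance between lens_cap and nest_cap below 0.012 m and z of lens_cap in the frame of nest_cap below 0.031 m and horizontal distance between target_roll and nest_roll below 0.012 m and z of target_roll in the frame of nest_roll below 0.027 m); the robot touches nothing.
It also fails if it takes over 144 s, if anything falls off the work surface, if the arm or the gripper's body presses on something with over 40 N, if the wrist force passes 120 N, or if a joint passes its speed limit or range.

## Working session

There is one attempt and no reset: what is moved stays moved. The work goes in short steps, Python scripts to look and compute and a tool call to move; the robot and the scene stay as the last step left them, time stands still between calls to the robot, and variables do not carry over. Pictures are saved under pics/ and viewed, at most 14 in all, crops included, and the job is handed in when it is done.

Besides the shell and the picture viewer there is one more tool, called after "Request:" in YAML: its name, and indented under it one key for each argument. step_arm: Moves the arm, as the interface text tells. Its arguments: {"type":"object","properties":{"moves":{"type":"array","items":{"type":"array","items":{"type":"number"}}},"grip_force":{"type":"number"}},"required":["moves"]}

```bash
mkdir -p pics
python3 - <<'E'
from workcell import sense,snapshot
import cv2,numpy as np
for n in("top","scene"):
    s=snapshot(n);np.savez(n+".npz",**s)
    cv2.imwrite(f"pics/{n}0.png",cv2.resize(s["frame"][:,:,::-1],(800,600),interpolation=cv2.INTER_CUBIC))
    print(n,s["fx"],s["cx"],s["cy"],s["R"],s["t"])
print(sense())
E
```

```text
top 529.073769160739 283.6591376345191 210.96410775910013 [[ 2.03699889e-04 -9.99980842e-01  6.18656887e-03]
 [-9.81667112e-01 -1.37914251e-03 -1.90598477e-01]
 [ 1.90603358e-01 -6.03432630e-03 -9.81648586e-01]] [-0.10901143  0.47681101  1.50862762]
scene 544.1018155929729 280.47382438652255 218.67446259411685 [[-0.71866991 -0.69525484 -0.01158718]
 [-0.47632168  0.50436685 -0.72023034]
 [ 0.50658782 -0.51208864 -0.69363823]] [0.28924403 0.30127442 1.75422823]
{'time': 0.1, 'qpos': array([-1.25949668e+00,  3.07502242e-01,  1.50752891e+00,  9.16618651e-06,
        1.32838178e+00, -7.35099378e-02]), 'qd': array([ 0.0001698 , -0.00137489, -0.00218062, -0.00070757,  0.00045675,
       -0.00013863]), 'tau': array([ 1.41923697e-04, -4.58529603e+01, -2.52610123e+01, -4.95819756e-05,
        5.53815917e-03,  2.56631171e-05]), 'eef_pos': array([ 0.2156385 , -0.53239634,  0.24147602]), 'eef_rot': array([-3.13977794e+00, -1.42558609e-04,  3.84807251e-01]), 'contact_force': array([-0.5740281 ,  0.30378719,  0.12568863]), 'torque': array([-0.01383886,  0.03752086,  0.02414054]), 'grasp_force': 0.0, 'gripper_width': 0.0853985601770621}
```

View pics/top0.png

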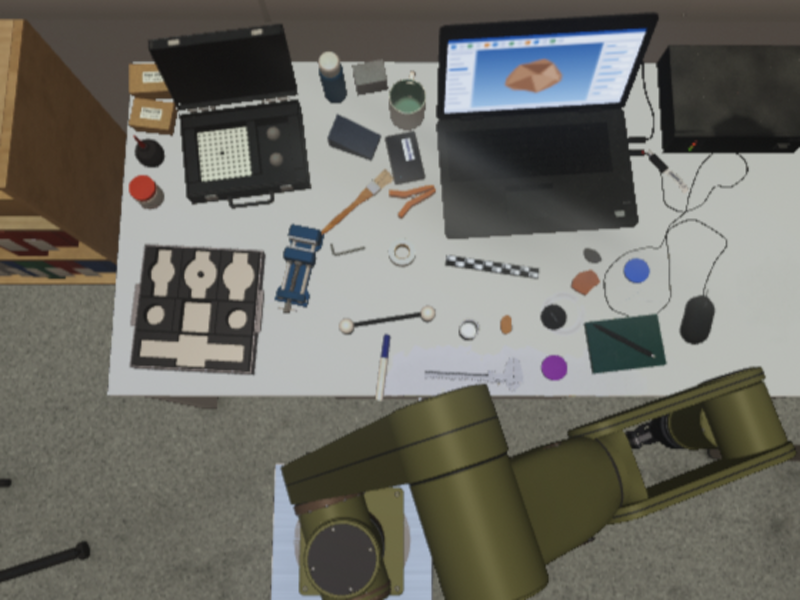

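View pics/scene0.png

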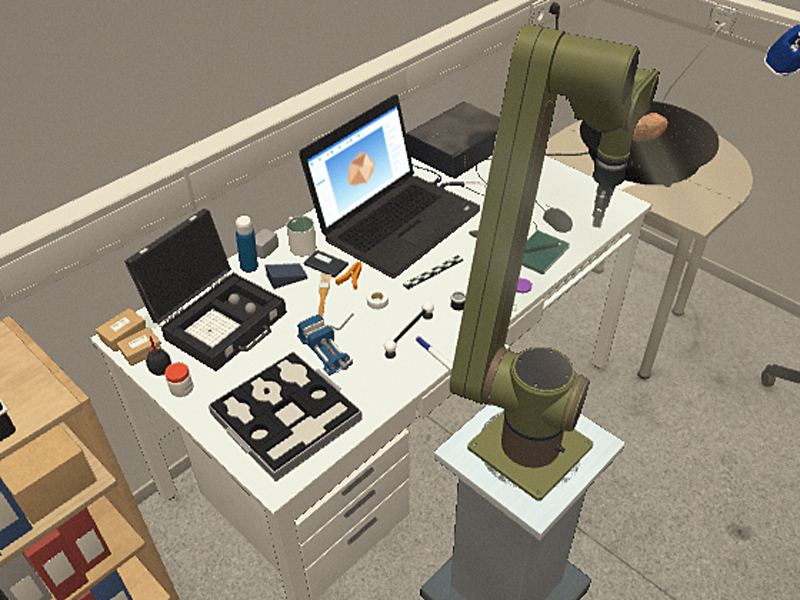

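The top view (800 px scale) shows:
- **Accessories:** ball bar at (347,325)–(428,313), scale bar at (445,260)–(540,273), loupe at (468,329), roll at (402,252).
- **Cap candidates:** black disc (553,317), blue (636,270) and purple (553,368). The black one fits the description.
- **Tray:** around (200,310).

I'll enlarge crops to confirm these and measure.

```bash
cat > h.py <<'E'
import numpy as np,cv2
from workcell import sense,snapshot
def px2w(s,u,v,z):
    R,t=s["R"],s["t"];d=R.T@np.array([(u-s["cx"])/s["fx"],(v-s["cy"])/s["fy"],1]);o=-R.T@t
    return (o+d*(z-o[2])/d[2])[:2]
def crop(s,x0,y0,w,h,k,name):
    cv2.imwrite(f"pics/{name}.png",cv2.resize(s["frame"][y0:y0+h,x0:x0+w,::-1],(w*k,h*k),interpolation=cv2.INTER_CUBIC))
E
python3 - <<'E'
from h import *
s=dict(np.load("top.npz"))
crop(s,88,165,105,100,6,"tray"); crop(s,230,160,200,110,4,"obj")
E
```

```text
(no output)
```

View pics/tray.png

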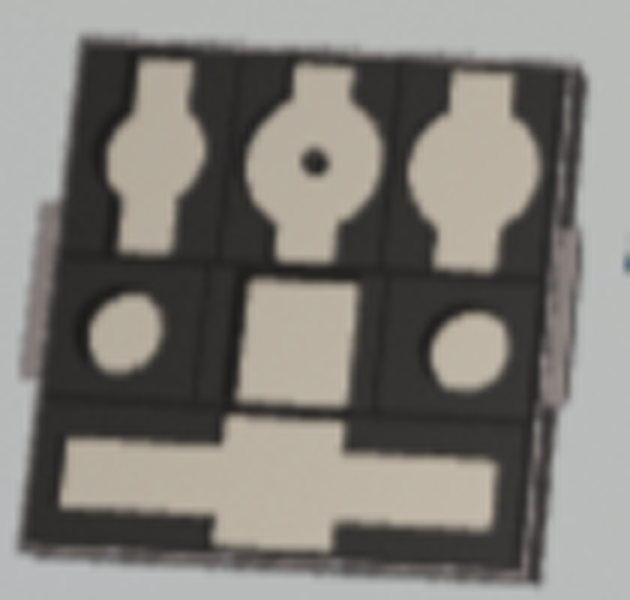

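View pics/obj.png

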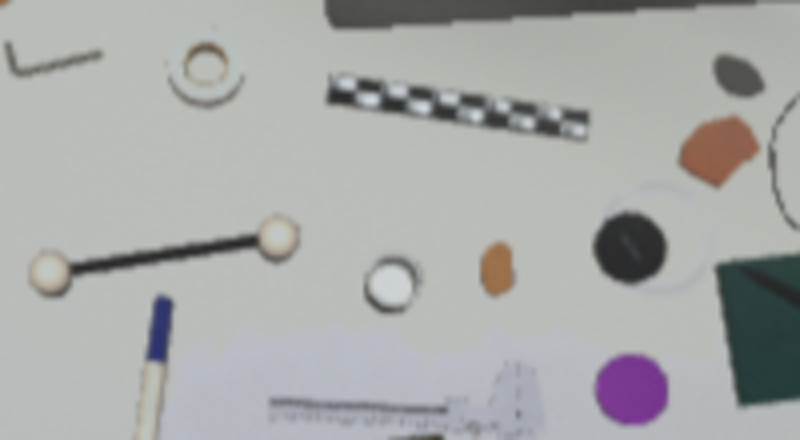

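The crops show:
- **Tray:** the left pocket (156,155) is the smallest and deepest, so it's the loupe's. The middle one has the stub at (315,161), for the roll. The right one (474,170) is plain, for the cap.
- **Objects:** the cap is the black disc at (630,247). Purple at (632,389) is the decoy.

Next I'll convert these to world positions.

Run:
```python
from h import *
s=dict(np.load("top.npz"))
print("cam",-s["R"].T@s["t"])
T=lambda x,y,z:px2w(s,88+(x+.5)/6-.5,165+(y+.5)/6-.5,z)
O=lambda x,y,z:px2w(s,230+(x+.5)/4-.5,160+(y+.5)/4-.5,z)
m=lambda *a:np.mean(a,axis=0)
f=1000
def pr(n,p):print(n,np.round(np.array(p)*f,1).tolist())
gl,gr=T(62,475,.032),T(497,495,.04); pr("scale nest",[m(gl,gr),gl-gr])
pr(" notch",[m(T(284,416,.032),T(272,551,.04)),m(T(218,482,.032),T(338,482,.04))])
pr("well",[m(T(305,282,.018),T(294,405,.04)),m(T(244,342,.018),T(355,345,.04))])
cl=m(T(88,333,.018),T(163,333,.04)),m(T(431,352,.018),T(510,352,.04))
cv=m(T(126,293,.018),T(126,375,.04)),m(T(470,313,.018),T(470,392,.04))
pr("cups h",cl);pr("cups v",cv)
for n,a,b,l,r,zf in(("loupe",(165,60),(145,253),(105,155),(207,155),.022),("roll",(324,65),(305,262),(246,160),(383,165),.028),("cap",(482,73),(466,270),(408,168),(541,170),.032)):
  A,B,L,Rr=T(*a,zf),T(*b,.04),T(*l,zf),T(*r,.04)
  pr(n,[m(A,B),m(L,Rr),A-B,L-Rr])
pr("stub",T(315,161,.04))
a,b=O(51,273,.032),O(278,237,.032);pr("ball",[m(a,b),a-b]);print(np.degrees(np.arctan2(*(a-b)[::1])))
a,b=O(330,89,.008),O(588,125,.008);pr("scale",[m(a,b),a-b]);print(np.degrees(np.arctan2(*(a-b)[::1])))
pr("loupe",O(391,283,.036));pr("cap",O(630,247,.01));pr("roll",O(206,63,.022))
# check by depth: object tops
v,u=np.mgrid[:420,:560];d=s["z_map"];P=(np.stack([(u-s["cx"])/s["fx"]*d,(v-s["cy"])/s["fy"]*d,d],-1)-s["t"])@s["R"]
np.save("P.npy",P)
def tops(n,c,r,zl,zh):
  k=(np.hypot(P[...,0]-c[0],P[...,1]-c[1])<r)&(P[...,2]>zl)&(P[...,2]<zh)&(d>0);q=P[k];pr(n,[(q.max(0)+q.min(0))/2,q.mean(0),np.ptp(q,axis=0)])
tops("loupe",O(391,283,.036),.04,.028,.05);tops("cap",O(630,247,.01),.045,.006,.02);tops("roll",O(206,63,.022),.045,.016,.035)
```

```text
cam [ 0.18054241 -0.0992482   1.57249603]
scale nest [[375.9, 327.6], [10.6, 213.8]]
 notch [[376.9, 328.0], [377.4, 328.1]]
well [[447.2, 323.1], [446.9, 323.4]]
cups h [[452.1, 409.1], [442.8, 239.0]]
cups v [[451.7, 408.7], [442.7, 239.1]]
loupe [[541.4, 399.3], [541.6, 399.0], [102.7, 1.9], [4.1, 56.5]]
roll [[537.2, 319.1], [537.2, 319.3], [103.1, -0.9], [5.2, 71.3]]
cap [[532.7, 239.5], [533.6, 239.4], [102.0, -1.9], [2.7, 67.6]]
stub [536.6, 317.3]
ball [[442.3, -70.8], [-27.2, 167.4]]
-9.214354616240533
scale [[560.8, -293.4], [27.8, 195.7]]
8.085820600474916
loupe [420.9, -237.2]
cap [452.5, -419.3]
roll [591.2, -101.1]
loupe [[424.1, -239.1, 36.6], [424.4, -239.3, 33.6], [39.6, 41.4, 17.1]]
cap [[454.4, -417.7, 12.6], [453.8, -420.3, 10.3], [79.3, 86.1, 13.1]]
roll [[591.3, -100.7, 23.7], [591.8, -100.6, 22.5], [59.2, 54.6, 15.3]]
```

```bash
cat >> h.py <<'E'
def shift(X,Y,Z,yaw,frm=None):
    "print tool-frame shift from pose frm (or the measured one) to world TCP target, mm/deg"
    if frm is None:
        st=sense();p=np.r_[st["eef_pos"]*1000,np.degrees(st["eef_rot"][2])]
    else:p=np.array(frm,float)
    a=np.radians(p[3]);d=np.array([X,Y,Z])-p[:3]
    print(np.round([np.cos(a)*d[0]+np.sin(a)*d[1],np.sin(a)*d[0]-np.cos(a)*d[1],-d[2],p[3]-yaw],1).tolist())
E
python3 - <<'E'
from h import *
P=np.load("P.npy")
k=(P[...,0]>.4)&(P[...,0]<.7)&(P[...,1]>.06)&(P[...,1]<.2)&(P[...,2]>.03);q=P[k];print(q.min(0),q.max(0))
shift(422.5,-238,200,87)
L=(422.5,-238,200,87)
E
```

```text
[0.41635926 0.06984702 0.03004813] [0.69916136 0.19998219 0.06481809]
[302.2, -195.2, 41.5, -65.0]
```

Request:
step_arm:
  moves:
    - [302,-195,42,-65,65]
    - [302,-195,42,-65,65]
    - [302,-195,42,-65,65]
    - [302,-195,42,-65,65]
    - [302,-195,42,-65,65]
    - [302,-195,42,-65,65]
    - [302,-195,42,-65,65]
    - [302,-195,42,-65,65]
    - [302,-195,42,-65,65]
    - [302,-195,42,-65,65]
    - [302,-195,42,-65,65]
    - [302,-195,42,-65,65]
  grip_force: 30

```text
time: 1.6
eef_pos: [0.4223, -0.2393, 0.2004]
eef_rot: [3.142, 0.0, 1.518]
contact_force: [0.1, 0.5, -0.1]
gripper_width: 0.0553
grasp_force: 0.0
```

Run:
```python
from h import *
shift(422.5,-238,25,87)
s=snapshot("scene");R,t=s["R"],s["t"]
c=R@np.array([.4225,-.238,.08])+t;u,v=int(s["fx"]*c[0]/c[2]+s["cx"]),int(s["fy"]*c[1]/c[2]+s["cy"]);print(u,v)
crop(s,max(u-65,0),max(v-50,0),130,100,6,"l1")
```

```text
[1.3, 0.1, 175.4, -0.0]
320 197
```

View pics/l1.png

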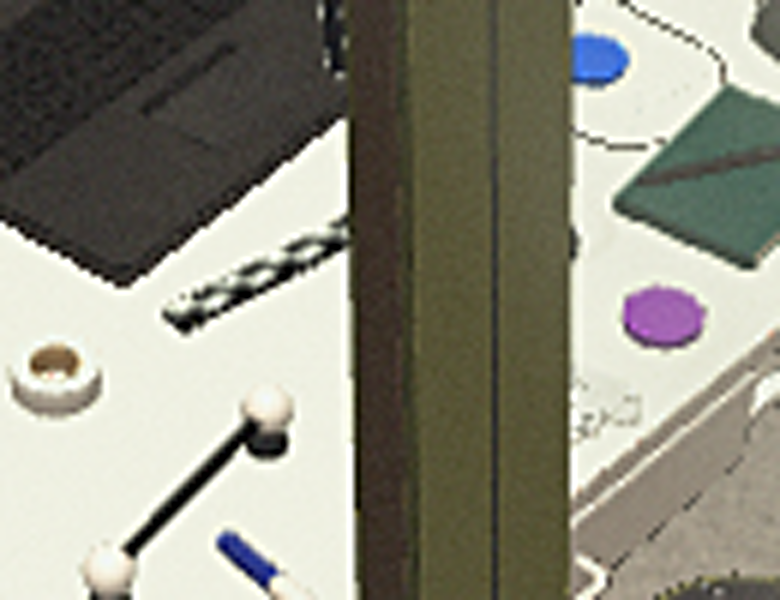

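The arm hides the fingers here: the view shows only the roll, the bars and the purple decoy. I'll rely on the measured positions and the grip reading.

Request:
step_arm:
  moves:
    - [1,0,60,0,65]
    - [1,0,120,0,65]
    - [1,0,150,0,65]
    - [1,0,170,0,65]
    - [1,0,182,0,65]
    - [1,0,182,0,65]
    - [1,0,182,0,65]
    - [1,0,182,0,30]
    - [1,0,182,0,30]
    - [1,0,182,0,30]
    - [1,0,182,0,30]
    - [1,0,182,0,30]
    - [1,0,182,0,30]
    - [1,0,182,0,30]
    - [1,0,160,0,30]
    - [1,0,100,0,30]
    - [1,0,50,0,30]
    - [1,0,50,0,30]
    - [1,0,50,0,30]
  grip_force: 30

```text
time: 4.03
eef_pos: [0.4221, -0.2375, 0.1502]
eef_rot: [-3.142, -0.0, 1.519]
contact_force: [-1.0, -0.1, -0.2]
gripper_width: 0.0378
grasp_force: 30.8
```

Run:
```python
from h import *
shift(541.5,399,150,87)
```

```text
[641.8, 86.5, 0.2, 0.0]
```

Request:
step_arm:
  moves:
    - [642,86,0,0,30]
    - [642,86,0,0,30]
    - [642,86,0,0,30]
    - [642,86,0,0,30]
    - [642,86,0,0,30]
    - [642,86,0,0,30]
    - [642,86,0,0,30]
    - [642,86,0,0,30]
    - [642,86,0,0,30]
    - [642,86,0,0,30]
    - [642,86,0,0,30]
    - [642,86,0,0,30]
    - [642,86,0,0,30]
    - [642,86,0,0,30]
    - [642,86,0,0,30]
    - [642,86,40,0,30]
    - [642,86,70,0,30]
    - [642,86,70,0,30]

```text
time: 6.28
eef_pos: [0.5397, 0.3969, 0.078]
eef_rot: [-3.137, 0.003, 1.518]
contact_force: [-0.3, -0.2, 0.2]
gripper_width: 0.0382
grasp_force: 30.7
```

Run:
```python
from h import *
shift(541.5,399,40,87)
s=snapshot("top");crop(s,88,165,105,100,6,"l2")
```

```text
[2.1, 1.7, 38.0, -0.0]
```

View pics/l2.png

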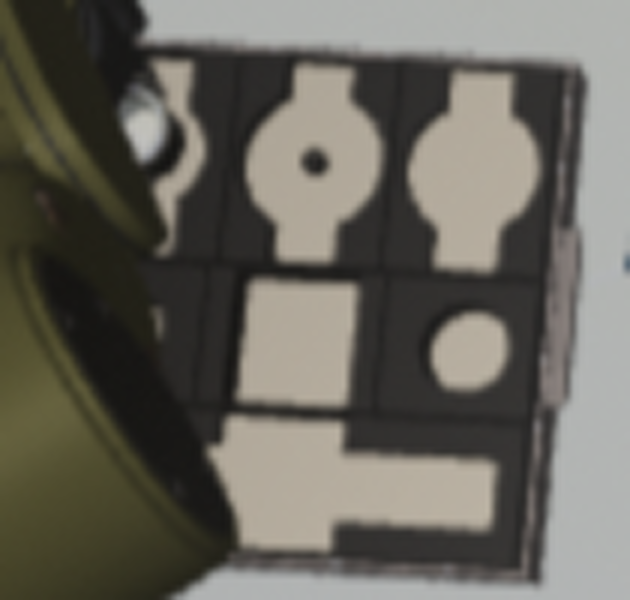

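The loupe, with its white rim at about (150,125), is held over the left pocket.

Request:
step_arm:
  moves:
    - [1,1,8,0,30]
    - [1,1,18,0,30]
    - [1,1,26,0,30]
    - [1,1,32,0,30]
    - [1,1,36,0,30]
    - [1,1,37,0,30]
    - [1,1,37,0,30]
    - [1,1,37,0,30]

```text
time: 7.32
eef_pos: [0.5428, 0.3999, 0.0436]
eef_rot: [3.141, -0.0, 1.519]
contact_force: [-0.1, 0.3, -0.4]
gripper_width: 0.038
grasp_force: 30.8
```

Request:
step_arm:
  moves:
    - [-1,-1,2,0,30]
    - [-1,-1,3,0,30]
    - [-1,-1,3,0,30]
    - [-1,-1,3,0,58]
    - [-1,-1,3,0,58]
    - [-1,-1,3,0,58]
    - [-1,-1,3,0,58]
    - [-1,-1,-20,0,58]
    - [-1,-1,-60,0,58]
    - [-1,-1,-110,0,58]
    - [-1,-1,-110,0,58]
    - [-1,-1,-110,0,58]

```text
time: 8.82
eef_pos: [0.5412, 0.3986, 0.1532]
eef_rot: [-3.141, 0.0, 1.519]
contact_force: [0.6, -1.3, -1.1]
gripper_width: 0.0496
grasp_force: 0.0
```

Run:
```python
from h import *
shift(591.3,-101,150,87)
```

```text
[-496.4, 75.8, 3.2, 0.0]
```

Request:
step_arm:
  moves:
    - [-496,76,3,0,80]
    - [-496,76,3,0,80]
    - [-496,76,3,0,80]
    - [-496,76,3,0,80]
    - [-496,76,3,0,80]
    - [-496,76,3,0,80]
    - [-496,76,3,0,80]
    - [-496,76,3,0,80]
    - [-496,76,3,0,80]
    - [-496,76,3,0,80]
    - [-496,76,3,0,80]
    - [-496,76,3,0,80]
    - [-496,76,3,0,80]

```text
time: 10.45
eef_pos: [0.5919, -0.0992, 0.1504]
eef_rot: [3.142, -0.0, 1.521]
contact_force: [0.3, -0.5, 0.8]
gripper_width: 0.0683
grasp_force: 0.0
```

Run:
```python
from h import *
shift(591.3,-101,13,87)
s=snapshot("top");crop(s,88,165,105,100,6,"l3")
```

```text
[-1.8, -0.5, 137.4, 0.1]
```

View pics/l3.png

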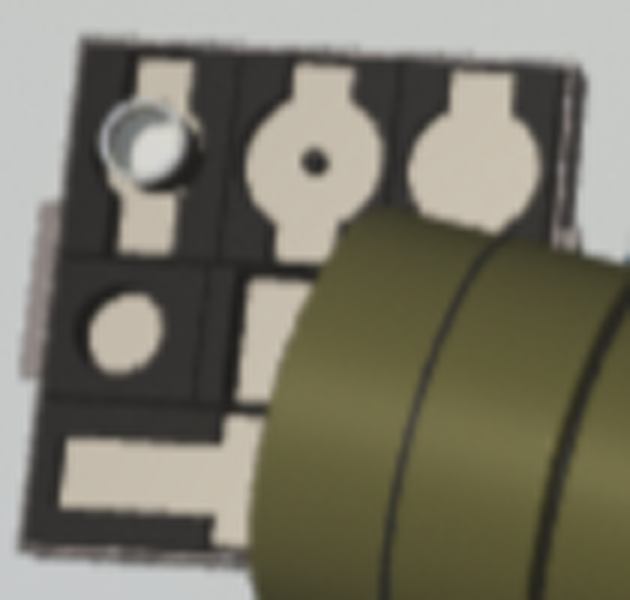

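The loupe sits in the left pocket at (150,145). Next is the roll.

Request:
step_arm:
  moves:
    - [-1,0,60,0,80]
    - [-1,0,100,0,80]
    - [-1,0,120,0,80]
    - [-1,0,132,0,80]
    - [-1,0,137,0,80]
    - [-1,0,137,0,80]
    - [-1,0,137,0,80]
    - [-1,0,137,0,50]
    - [-1,0,137,0,50]
    - [-1,0,137,0,50]
    - [-1,0,137,0,50]
    - [-1,0,137,0,50]
    - [-1,0,137,0,50]
    - [-1,0,100,0,50]
    - [-1,0,50,0,50]
    - [-1,0,0,0,50]
    - [-1,0,0,0,50]
    - [-1,0,0,0,50]

```text
time: 12.75
eef_pos: [0.5913, -0.1013, 0.1503]
eef_rot: [-3.141, -0.0, 1.519]
contact_force: [-0.1, -0.1, -0.7]
gripper_width: 0.0561
grasp_force: 32.5
```

Run:
```python
from h import *
shift(537,318.5,150,87)
```

```text
[416.4, -75.9, 0.3, 0.0]
```

Request:
step_arm:
  moves:
    - [416,-76,0,0,50]
    - [416,-76,0,0,50]
    - [416,-76,0,0,50]
    - [416,-76,0,0,50]
    - [416,-76,0,0,50]
    - [416,-76,0,0,50]
    - [416,-76,0,0,50]
    - [416,-76,0,0,50]
    - [416,-76,0,0,50]
    - [416,-76,0,0,50]
    - [416,-76,0,0,50]
    - [416,-76,0,0,50]
    - [416,-76,40,0,50]
    - [416,-76,80,0,50]
    - [416,-76,85,0,50]
    - [416,-76,85,0,50]
    - [416,-76,85,0,50]
    - [416,-76,85,0,50]

```text
time: 15.0
eef_pos: [0.5384, 0.3185, 0.0669]
eef_rot: [3.139, -0.002, 1.519]
contact_force: [-0.1, -0.5, -0.0]
gripper_width: 0.0561
grasp_force: 32.5
```

Run:
```python
from h import *
shift(537,318.5,41,87)
```

```text
[-0.1, -1.4, 25.9, 0.0]
```

Request:
step_arm:
  moves:
    - [0,-1,8,0,50]
    - [0,-1,14,0,50]
    - [0,-1,20,0,50]
    - [0,-1,23,0,50]
    - [0,-1,24,0,50]
    - [0,-1,24,0,50]
    - [0,-1,24,0,50]

```text
time: 15.88
eef_pos: [0.5359, 0.3178, 0.0426]
eef_rot: [-3.141, 0.0, 1.519]
contact_force: [-3.5, -2.1, 10.9]
gripper_width: 0.056
grasp_force: 33.5
```

Request:
step_arm:
  moves:
    - [0,0,0,0,73]
    - [0,0,0,0,73]
    - [0,0,0,0,73]
    - [0,0,0,0,73]
    - [0,0,-30,0,73]
    - [0,0,-80,0,73]
    - [0,0,-110,0,73]
    - [0,0,-110,0,73]

```text
time: 16.88
eef_pos: [0.5383, 0.319, 0.1543]
eef_rot: [3.136, -0.003, 1.519]
contact_force: [-0.8, -0.2, -0.2]
gripper_width: 0.0623
grasp_force: 0.0
```

Run:
```python
from h import *
shift(453,-419.5,150,87)
```

```text
[-741.9, -47.2, 4.3, 0.0]
```

Request:
step_arm:
  moves:
    - [-742,-47,4,0,76]
    - [-742,-47,4,0,76]
    - [-742,-47,4,0,76]
    - [-742,-47,4,0,76]
    - [-742,-47,4,0,76]
    - [-742,-47,4,0,76]
    - [-742,-47,4,0,76]
    - [-742,-47,4,0,76]
    - [-742,-47,4,0,76]
    - [-742,-47,4,0,76]
    - [-742,-47,4,0,76]
    - [-742,-47,4,0,76]
    - [-742,-47,4,0,76]
    - [-742,-47,4,0,76]
    - [-742,-47,4,0,76]
    - [-742,-47,4,0,76]
    - [-742,-47,4,0,76]
    - [-742,-47,100,0,76]
    - [-742,-47,100,0,76]
    - [-742,-47,100,0,76]

```text
time: 19.38
eef_pos: [0.4496, -0.4183, 0.0488]
eef_rot: [-3.137, -0.005, 1.52]
contact_force: [-0.4, -0.2, -0.1]
gripper_width: 0.0654
grasp_force: 0.0
```

Run:
```python
from h import *
shift(453,-419.5,13,87)
s=snapshot("top");crop(s,88,165,105,100,6,"l4")
```

```text
[-1.0, 3.4, 35.8, 0.1]
```

View pics/l4.png

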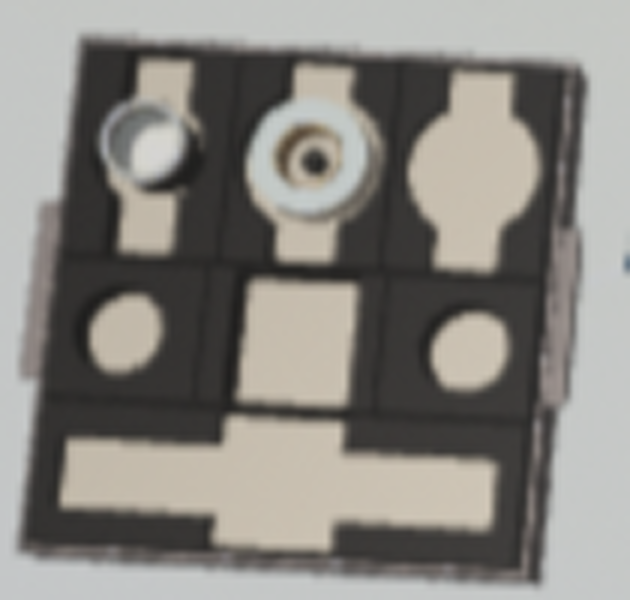

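The roll lies over its stub at (308,158), and the loupe is in its pocket. Next is the cap, with a slow descent while I watch the force.

Request:
step_arm:
  moves:
    - [0,2,15,0,76]
    - [0,2,28,0,76]
    - [0,2,34,0,76]
    - [0,2,36,0,76]
    - [0,2,36,0,76]
    - [0,2,36,0,76]

```text
time: 20.18
eef_pos: [0.4534, -0.4209, 0.0156]
eef_rot: [3.141, 0.0, 1.519]
contact_force: [-0.3, -0.8, -0.2]
gripper_width: 0.0648
grasp_force: 0.0
```

Request:
step_arm:
  moves:
    - [1,0,1,0,76]
    - [1,0,2,0,76]
    - [1,0,4,0,76]
    - [1,0,4,0,76]
    - [1,0,4,0,76]

```text
time: 20.8
eef_pos: [0.4533, -0.4197, 0.0112]
eef_rot: [-3.142, -0.0, 1.519]
contact_force: [-0.4, -0.2, -0.5]
gripper_width: 0.0647
grasp_force: 0.0
```

Request:
step_arm:
  moves:
    - [0,0,1,0,76]
    - [0,0,2,0,76]
    - [0,0,3,0,76]
    - [0,0,3,0,76]
    - [0,0,3,0,76]

```text
time: 21.42
eef_pos: [0.4533, -0.4197, 0.0083]
eef_rot: [-3.142, -0.0, 1.519]
contact_force: [0.3, 0.3, 0.3]
gripper_width: 0.0651
grasp_force: 0.0
```

Request:
step_arm:
  moves:
    - [0,0,1,0,76]
    - [0,0,1,0,76]
    - [0,0,1,0,55]
    - [0,0,1,0,55]
    - [0,0,1,0,55]
    - [0,0,1,0,55]
    - [0,0,1,0,55]
    - [0,0,1,0,55]
  grip_force: 25

```text
time: 22.42
eef_pos: [0.4536, -0.42, 0.0078]
eef_rot: [3.141, 0.001, 1.519]
contact_force: [-0.3, -0.2, 5.1]
gripper_width: 0.0515
grasp_force: 29.2
```

Request:
step_arm:
  moves:
    - [0,0,-10,0,55]
    - [0,0,-50,0,55]
    - [0,0,-110,0,55]
    - [0,0,-145,0,55]
    - [0,0,-145,0,55]
    - [0,0,-145,0,55]

```text
time: 23.18
eef_pos: [0.4525, -0.419, 0.1517]
eef_rot: [-3.14, -0.001, 1.519]
contact_force: [-0.8, 0.5, -1.4]
gripper_width: 0.0521
grasp_force: 26.4
```

Run:
```python
from h import *
shift(533.2,239.4,152,87)
```

```text
[661.7, 46.6, -0.3, 0.0]
```

Request:
step_arm:
  moves:
    - [661,46,0,0,55]
    - [661,46,0,0,55]
    - [661,46,0,0,55]
    - [661,46,0,0,55]
    - [661,46,0,0,55]
    - [661,46,0,0,55]
    - [661,46,0,0,55]
    - [661,46,0,0,55]
    - [661,46,0,0,55]
    - [661,46,0,0,55]
    - [661,46,0,0,55]
    - [661,46,0,0,55]
    - [661,46,0,0,55]
    - [661,46,0,0,55]
    - [661,46,0,0,55]
    - [661,46,50,0,55]
    - [661,46,90,0,55]
    - [661,46,90,0,55]
    - [661,46,90,0,55]
    - [661,46,90,0,55]

```text
time: 25.68
eef_pos: [0.5349, 0.2385, 0.0644]
eef_rot: [3.138, -0.002, 1.519]
contact_force: [0.6, -0.4, -0.0]
gripper_width: 0.0517
grasp_force: 26.4
```

Run:
```python
from h import *
shift(533.2,239.4,41.5,87)
```

```text
[0.8, -1.7, 22.9, 0.0]
```

Request:
step_arm:
  moves:
    - [1,-1,8,0,55]
    - [1,-1,14,0,55]
    - [1,-1,18,0,55]
    - [1,-1,20,0,55]
    - [1,-1,20,0,55]
    - [1,-1,20,0,55]

```text
time: 26.42
eef_pos: [0.5324, 0.2392, 0.0424]
eef_rot: [3.141, -0.0, 1.519]
contact_force: [-0.4, -0.2, -0.6]
gripper_width: 0.0516
grasp_force: 26.4
```

Request:
step_arm:
  moves:
    - [0,0,1,0,55]
    - [0,0,2,0,55]
    - [0,0,2,0,55]
    - [0,0,2,0,70]
    - [0,0,2,0,72]
    - [0,0,2,0,72]
    - [0,0,2,0,72]
    - [0,0,2,0,72]
    - [0,0,-20,0,72]
    - [0,0,-60,0,72]
    - [0,0,-110,0,72]
    - [0,0,-110,0,72]

```text
time: 27.92
eef_pos: [0.5355, 0.2403, 0.1568]
eef_rot: [3.133, -0.004, 1.519]
contact_force: [0.7, 0.8, 0.0]
gripper_width: 0.0613
grasp_force: 0.0
```

Run:
```python
from h import *
shift(560.8,-293.4,150,90-8.1)
```

```text
[-531.7, 52.8, 6.8, 5.1]
```

Request:
step_arm:
  moves:
    - [-532,53,6,5,45]
    - [-532,53,6,5,45]
    - [-532,53,6,5,45]
    - [-532,53,6,5,45]
    - [-532,53,6,5,45]
    - [-532,53,6,5,45]
    - [-532,53,6,5,45]
    - [-532,53,6,5,45]
    - [-532,53,6,5,45]
    - [-532,53,6,5,45]
    - [-532,53,6,5,45]
    - [-532,53,6,5,45]
    - [-532,53,6,5,45]
    - [-532,53,100,5,45]
    - [-532,53,100,5,45]
    - [-532,53,100,5,45]

```text
time: 29.92
eef_pos: [0.5559, -0.2928, 0.0498]
eef_rot: [-3.136, -0.003, 1.433]
contact_force: [0.2, 0.2, 0.8]
gripper_width: 0.0386
grasp_force: 0.0
```

Run:
```python
from h import *
shift(560.8,-293.4,12,81.9)
s=snapshot("top");np.savez("top5.npz",**s);crop(s,88,165,105,100,6,"l5")
```

```text
[0.1, 5.0, 37.8, 0.2]
```

View pics/l5.png

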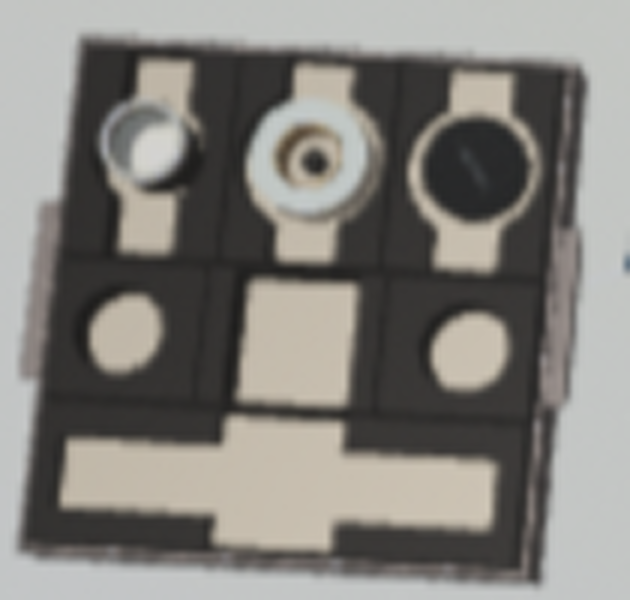

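The cap is in the right pocket at (476,167). Next is the scale bar.

Request:
step_arm:
  moves:
    - [0,3,15,0,45]
    - [0,3,28,0,45]
    - [0,3,35,0,45]
    - [0,3,38,0,45]
    - [0,3,38,0,45]
    - [0,3,38,0,45]
    - [0,3,38,0,45]

```text
time: 30.85
eef_pos: [0.561, -0.2955, 0.0147]
eef_rot: [3.141, 0.0, 1.432]
contact_force: [0.1, -0.6, 0.7]
gripper_width: 0.0388
grasp_force: 0.0
```

Request:
step_arm:
  moves:
    - [2,0,2,0,45]
    - [2,0,2,0,45]
    - [2,0,2,0,45]
    - [2,0,2,0,15]
    - [2,0,2,0,15]
    - [2,0,2,0,15]
    - [2,0,2,0,15]
    - [2,0,2,0,15]
    - [2,0,2,0,15]
    - [2,0,2,0,15]
  grip_force: 40

```text
time: 32.1
eef_pos: [0.5613, -0.2935, 0.0125]
eef_rot: [3.141, 0.0, 1.432]
contact_force: [0.0, -0.5, 2.8]
gripper_width: 0.0208
grasp_force: 39.5
```

Request:
step_arm:
  moves:
    - [0,0,-10,0,15]
    - [0,0,-50,0,15]
    - [0,0,-100,0,15]
    - [0,0,-137,0,15]
    - [0,0,-137,0,15]
    - [0,0,-137,0,15]
    - [0,0,-137,0,15]

```text
time: 32.98
eef_pos: [0.5598, -0.2926, 0.1475]
eef_rot: [-3.138, -0.001, 1.432]
contact_force: [-0.3, 0.6, -0.3]
gripper_width: 0.0207
grasp_force: 39.2
```

Run:
```python
from h import *
shift(376.7,327.9,150,86.95)
```

```text
[589.2, -267.2, -2.5, -4.9]
```

Request:
step_arm:
  moves:
    - [589,-267,0,-5,15]
    - [589,-267,0,-5,15]
    - [589,-267,0,-5,15]
    - [589,-267,0,-5,15]
    - [589,-267,0,-5,15]
    - [589,-267,0,-5,15]
    - [589,-267,0,-5,15]
    - [589,-267,0,-5,15]
    - [589,-267,0,-5,15]
    - [589,-267,0,-5,15]
    - [589,-267,0,-5,15]
    - [589,-267,0,-5,15]
    - [589,-267,0,-5,15]
    - [589,-267,0,-5,15]
    - [589,-267,0,-5,15]
    - [589,-267,50,-5,15]
    - [589,-267,80,-5,15]
    - [589,-267,80,-5,15]
    - [589,-267,80,-5,15]
    - [589,-267,80,-5,15]

```text
time: 35.48
eef_pos: [0.3793, 0.3276, 0.0708]
eef_rot: [3.139, -0.002, 1.519]
contact_force: [-0.8, 0.0, 0.3]
gripper_width: 0.0205
grasp_force: 39.3
```

Run:
```python
from h import *
shift(376.7,327.9,45,86.95)
s=snapshot("top");crop(s,78,165,125,100,6,"l6")
```

```text
[0.2, -2.6, 25.8, 0.1]
```

View pics/l6.png

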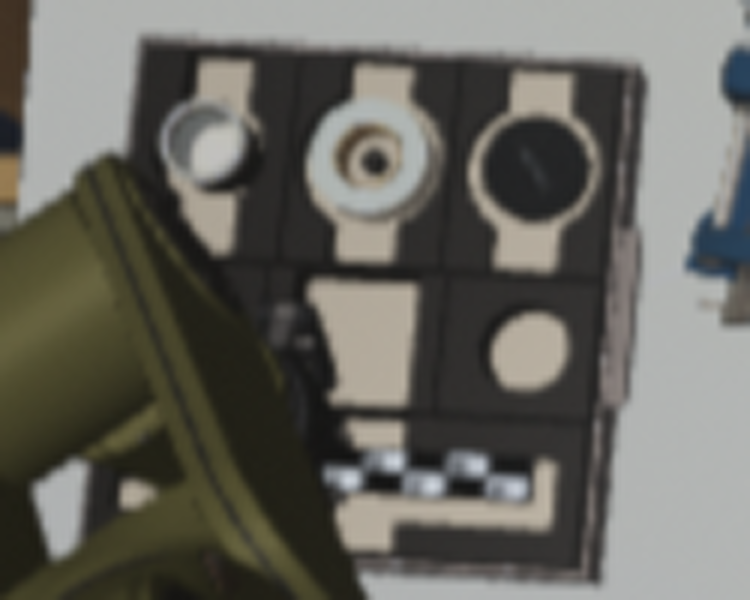

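The chequered bar is above the groove, with its right end at (533,480). After allowing for parallax it is centred to about 2 mm, so I'll lower it.

Request:
step_arm:
  moves:
    - [0,-2,8,0,15]
    - [0,-2,14,0,15]
    - [0,-2,19,0,15]
    - [0,-2,22,0,15]
    - [0,-2,23,0,15]
    - [0,-2,23,0,15]
    - [0,-2,23,0,15]

```text
time: 36.4
eef_pos: [0.3763, 0.3271, 0.0464]
eef_rot: [3.141, -0.0, 1.519]
contact_force: [-1.1, -0.1, -0.3]
gripper_width: 0.0202
grasp_force: 39.3
```

Request:
step_arm:
  moves:
    - [0,0,1,0,15]
    - [0,0,1,0,15]
    - [0,0,1,0,15]
    - [0,0,1,0,38]
    - [0,0,1,0,38]
    - [0,0,1,0,38]
    - [0,0,1,0,38]
    - [0,0,1,0,38]
    - [0,0,-20,0,38]
    - [0,0,-60,0,38]
    - [0,0,-110,0,38]
    - [0,0,-110,0,38]

```text
time: 37.9
eef_pos: [0.3787, 0.3289, 0.1602]
eef_rot: [3.134, -0.006, 1.519]
contact_force: [0.1, 0.5, 0.2]
gripper_width: 0.0323
grasp_force: 0.0
```

Run:
```python
from h import *
shift(442.3,-70.8,154,99.2)
```

```text
[-395.9, 84.1, 6.2, -12.1]
```

Request:
step_arm:
  moves:
    - [-396,84,0,-12,38]
    - [-396,84,0,-12,38]
    - [-396,84,0,-12,38]
    - [-396,84,0,-12,38]
    - [-396,84,0,-12,38]
    - [-396,84,0,-12,38]
    - [-396,84,0,-12,38]
    - [-396,84,0,-12,38]
    - [-396,84,0,-12,38]
    - [-396,84,0,-12,38]
    - [-396,84,50,-12,38]
    - [-396,84,80,-12,38]
    - [-396,84,80,-12,38]
    - [-396,84,80,-12,38]
    - [-396,84,80,-12,38]

```text
time: 39.78
eef_pos: [0.4408, -0.0728, 0.0776]
eef_rot: [3.139, 0.001, 1.729]
contact_force: [-0.3, -0.4, 0.5]
gripper_width: 0.0326
grasp_force: 0.0
```

Run:
```python
from h import *
shift(442.3,-70.8,25,99.2)
s=snapshot("top");np.savez("top6.npz",**s);crop(s,88,165,190,100,4,"l7")
```

```text
[1.7, 1.7, 52.6, -0.1]
```

View pics/l7.png

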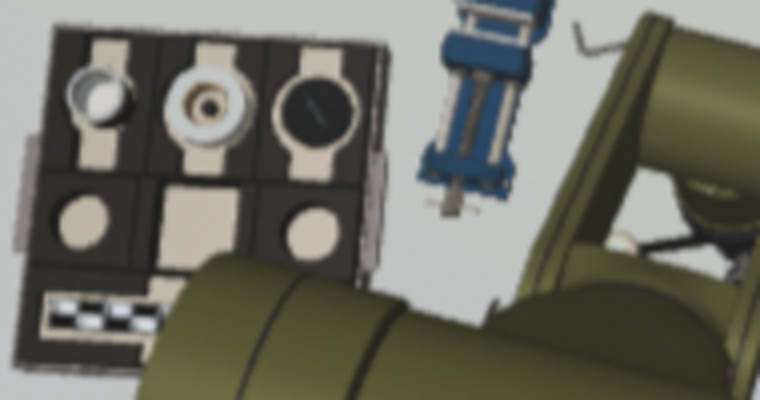

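The scale bar is in its groove at (105,318), and the fingers are above the rod. Grip it.

Request:
step_arm:
  moves:
    - [1,1,20,0,38]
    - [1,1,40,0,38]
    - [1,1,50,0,38]
    - [1,1,50,0,38]
    - [1,1,50,0,38]
    - [1,1,50,0,0]
    - [1,1,50,0,0]
    - [1,1,50,0,0]
    - [1,1,50,0,0]
    - [1,1,50,0,0]
    - [1,1,50,0,0]
    - [1,1,50,0,0]
    - [1,1,50,0,0]
  grip_force: 80

```text
time: 41.45
eef_pos: [0.4412, -0.0718, 0.027]
eef_rot: [3.14, 0.001, 1.729]
contact_force: [0.2, 0.3, 5.8]
gripper_width: 0.0071
grasp_force: 78.4
```

Request:
step_arm:
  moves:
    - [0,0,-10,0,0]
    - [0,0,-50,0,0]
    - [0,0,-100,0,0]
    - [0,0,-125,0,0]
    - [0,0,-125,0,0]
    - [0,0,-125,0,0]

```text
time: 42.2
eef_pos: [0.4393, -0.0714, 0.1504]
eef_rot: [-3.14, -0.001, 1.729]
contact_force: [-0.3, -0.1, -1.9]
gripper_width: 0.0074
grasp_force: 78.3
```

Run:
```python
from h import *
shift(447.2,323.6,152,86.95)
```

```text
[388.8, 69.9, -1.6, 12.1]
```

Request:
step_arm:
  moves:
    - [389,70,0,12,0]
    - [389,70,0,12,0]
    - [389,70,0,12,0]
    - [389,70,0,12,0]
    - [389,70,0,12,0]
    - [389,70,0,12,0]
    - [389,70,0,12,0]
    - [389,70,0,12,0]
    - [389,70,0,12,0]
    - [389,70,0,12,0]
    - [389,70,0,12,0]
    - [389,70,30,12,0]
    - [389,70,60,12,0]
    - [389,70,70,12,0]
    - [389,70,70,12,0]
    - [389,70,70,12,0]
    - [389,70,70,12,0]

```text
time: 44.32
eef_pos: [0.4492, 0.324, 0.0825]
eef_rot: [3.14, -0.001, 1.519]
contact_force: [-0.3, 1.0, -2.1]
gripper_width: 0.007
grasp_force: 78.3
```

Run:
```python
from h import *
shift(447.2,323.6,45,86.95)
s=snapshot("top");np.savez("top7.npz",**s);crop(s,78,165,125,100,6,"l8")
```

```text
[-0.5, -2.0, 37.5, 0.1]
```

View pics/l8.png

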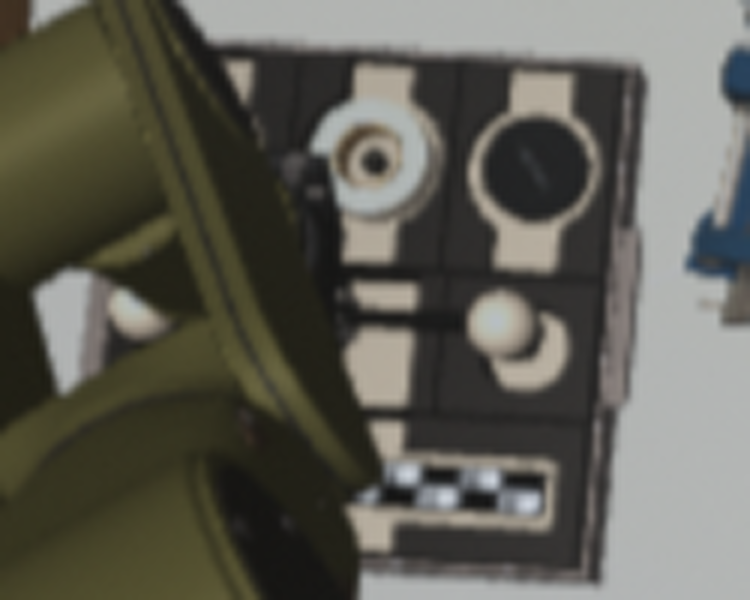

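The bar is above the cups, with the right ball at (502,323). I'll check that ball's plan position against its cup.

Run:
```python
from h import *
s=dict(np.load("top7.npz"))
for p in((502,323),(138,308)):print(px2w(s,78+(p[0]+.5)/6-.5,165+(p[1]+.5)/6-.5,.0875)*1000)
```

```text
[446.77327576 240.16310227]
[453.77888946 413.00620581]
```

Request:
step_arm:
  moves:
    - [0,-2,10,0,0]
    - [0,-3,20,0,0]
    - [0,-3,28,0,0]
    - [0,-3,33,0,0]
    - [0,-3,35,0,0]
    - [0,-3,35,0,0]
    - [0,-3,35,0,0]

```text
time: 45.25
eef_pos: [0.4457, 0.3238, 0.0465]
eef_rot: [3.141, -0.0, 1.519]
contact_force: [-0.1, 0.1, -2.5]
gripper_width: 0.0072
grasp_force: 78.3
```

Request:
step_arm:
  moves:
    - [0,0,1,0,0]
    - [0,0,2,0,0]
    - [0,0,2,0,0]
    - [0,0,2,0,0]

```text
time: 45.75
eef_pos: [0.4458, 0.3238, 0.045]
eef_rot: [3.141, -0.001, 1.519]
contact_force: [0.3, -0.5, 4.6]
gripper_width: 0.0071
grasp_force: 79.2
```

On the floor. Release it, retreat and check.

Request:
step_arm:
  moves:
    - [0,0,0,0,30]
    - [0,0,0,0,30]
    - [0,0,0,0,30]
    - [0,0,0,0,30]
    - [0,0,-30,0,30]
    - [0,0,-80,0,30]
    - [0,0,-130,0,30]
    - [-60,0,-170,0,30]
    - [-120,0,-170,0,30]
    - [-180,0,-170,0,30]
    - [-240,0,-170,0,30]
    - [-300,0,-170,0,30]
    - [-360,0,-170,0,30]
    - [-420,0,-170,0,30]
    - [-480,0,-170,0,30]
    - [-540,0,-170,0,30]
    - [-600,0,-170,0,30]
    - [-650,0,-170,0,30]
    - [-650,0,-170,0,30]
    - [-650,0,-170,0,30]

```text
time: 48.25
eef_pos: [0.4114, -0.3249, 0.2138]
eef_rot: [-3.141, -0.002, 1.518]
contact_force: [-1.1, -0.2, -0.7]
gripper_width: 0.0257
grasp_force: 0.0
```

Run:
```python
from h import *
st=sense();print(st["eef_pos"])
s=snapshot("top");crop(s,88,165,105,100,6,"l9")
d=s["z_map"];v,u=np.mgrid[:420,:560];P=(np.stack([(u-s["cx"])/s["fx"]*d,(v-s["cy"])/s["fy"]*d,d],-1)-s["t"])@s["R"]
for n,c,r0,r in(("foam",(.49,.2),0,.005),("ballR",(.4428,.239),0,.004),("ballL",(.4521,.409),0,.004),("cap",(.5332,.2394),0,.02),("roll",(.537,.3185),.017,.025),("loupeRim",(.5415,.399),.016,.021),("scaleL",(.381,.41),0,.006),("scaleR",(.372,.245),0,.006)):
    h=np.hypot(P[...,0]-c[0],P[...,1]-c[1]);q=P[(h<r)&(h>=r0)&(d>0)][:,2];print(n,len(q),np.round(np.percentile(q,[10,50,90])*1000,1))
```

```text
[ 0.41139003 -0.32485768  0.21383319]
foam 9 [27.9 34.8 39.1]
ballR 5 [62.3 70.9 71.2]
ballL 9 [62.6 64.6 72. ]
cap 140 [37.9 42.3 46.3]
roll 121 [44.1 49.2 54.8]
loupeRim 96 [22.7 47.  59.7]
scaleL 10 [35.8 39.5 46.7]
scaleR 14 [38.3 40.6 44.4]
```

View pics/l9.png

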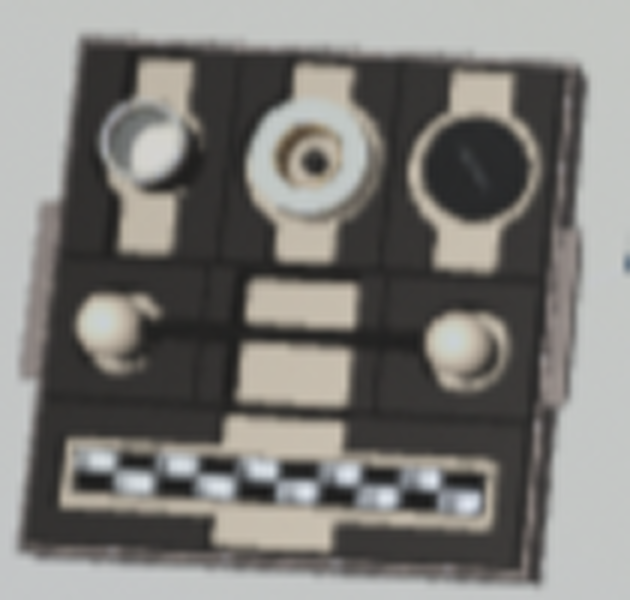

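All five are seated: the balls are at (110,325) and (462,345), and the measured top heights fit full depth. The arm is clear, so I'll hand in the job.

```bash
python3 -c "
from workcell import finish_job
print(finish_job())"
```

```text
the job is handed in; nothing more can be done
None
```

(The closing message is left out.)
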